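# Shift the specimen lathe into third

## Robot

A 6-joint arm with a two-finger parallel gripper is mounted at the origin on the work surface. World frame = base frame: x ahead of the robot, y to its left, z up, the work surface at z = 0. Lengths are in m, angles in rad, forces in N, time in s.
With the tool pointing down it reaches from about 0.35 to 0.775 m from the base axis. Payload 5.5 kg.
Tool frame: the origin (TCP) lies on the front face of the gripper's body, between the roots of the fingers; the fingertips stand 73 mm ahead of it and the grasp point (between the pads) lies 54 mm ahead of it; z points along the fingers, y is the direction in which the jaws open and shut (so a half turn about z gives the same grasp; the last joint's range is limited). The gripper opens to 85 mm and grips with 20 to 120 N. Pads are 22 mm wide; open, the fingers measure 114 mm over their backs; the gripper's body (76 mm by 85 mm) begins 54 mm behind the grasp point. The pads swing forward as they close: fully open they stand 13 mm farther back than shut.
Start: joints at [1.205, 0.313, 0.046, 1.304, 0, 1.431], TCP at [0.129, 0.56, 0.304] pointing down, gripper open.
Joint ranges: [-2.76, 2.76], [-0.86, 1.69], [-1.03, 1.26], [-2.2, 2.34], [-1.47, 1.5], [-3.14, 3.14]. Speed limits (rad/s): [2.57, 2.57, 3.14, 3.14, 3.14, 3.14].

## Interface

Orientations are given as a rotation vector (axis times angle).
In Python, from workcell import env gives the robot as it stands. Calls block until the motion is done:
- env.movep(position, orientation): joint-space move of the TCP to a pose.
- env.line_to(position, rotation=None, velocity=0.15): straight line of the TCP; rotation=None keeps the orientation; velocity is the mean speed in m/s.
- env.goto_joints(angles): joint-space move.
- env.ungrasp() and env.grab(effort=None): open the fingers fully, or close them until they stop; effort is the grip in N (None keeps the last).
- env.wait(seconds).
- env.inverse_kinematics(position, orientation): joint angles nearest the present ones, or None.
- env.observe(): the state.
- env.capture(name): name is "scene" or "top"; returns (picture, depth): 400x640x3 uint8, blue, green, red; 400x640 float32, m along the optical axis (not along the pixel's ray), 0 where there is no reading.
- env.camera_params(name): a dict with "mtx" (3x3 intrinsics, pixels), "distortion" ([k1, k2, p1, p2, k3] as OpenCV has them; the pictures are not rectified), "rvec" (rotation vector, rad) and "tvec" (3), from world to camera coordinates, as OpenCV has them. Camera axes: x right, y down, z forward; pixel columns grow to the right and rows downward; lengths in m; the calibration is good to about 2 mm. A picture is of the moment at which its call begins. camera_params takes no time and is no camera call.
A pose or a line that the arm cannot do raises env.PlanningError and nothing moves.
- env.hand_in(): hands the job in, once; it reports no verdict.
Trained networks look in the newest picture that a camera, given by its name, has taken for a name from the list of things; names that differ only in an ending like _2 or _b are one class to them, and where a whole thing is asked for, a point or a joint stands for the part that bears it (a point fixed in the world has none). Each returns a list of dicts, best first, with "confidence" (0 to 1); they miss things now and then, are a little off and sometimes report something else, mostly with a low value. They report only what shows in the picture. A call takes as long as a camera call.
- env.recognise(camera, label): "at" ([x, y, z] in m, in world coordinates, good to about 4 mm: the middle of the surface that is visible of it).
- env.landmark_of(camera, label): "at" ([x, y, z] in m, in world coordinates, good to about 4 mm: a listed point, or the origin of a listed thing).
The state is a dict: "t": time; "qpos": joint angles; "qd": joint speeds; "tau": joint torques, N m; "eef_pos": TCP position; "tool_rot": TCP orientation; "wrist_force": force on the tool from outside, world axes, zero at the start; "moment": the same for the moment, N m; "finger_gap": opening from 0.0 (shut) to 1.0 (fully open).
Only numpy, scipy, OpenCV 4.12 (cv2) and the standard library are available. Lean on these libraries where they do the work, as an engineer would, in place of code of your own. Each camera call takes 0.05 s, during which the arm holds its last target. There are 200 camera calls.

## Task

Put the bench lathe into third gear: with the fingers shut, push the gearstick along the left-hand slot to the crossbar of its H-shaped gate, across to the right-hand side, then forward, away from the robot, until it is fully home in the far right slot. Only push the stick: do not take the knob or the rod between the fingers. Leave the stick there, come clear of it, and leave the specimens, pots and tools about it where they are.

Things in the scene. Friction and masses are not known exactly. Their poses are not given: they have to be found in the camera images.
- lathe: White bench lathe, 660 mm long, fixed. Origin: on the table straight below the gear gate's centre. Its x is 'forward' (away from operator and robot), y to the operator's left (blue belt cover), z up; turned up to 0.2 rad. Headstock cover 160 mm high, from x -85 to 85, y -90 to 178 mm. All else but the turret and stick stays below 170 mm.
- gate_center (a point): Top centre of the steel gate plate, 198 mm above the table, on a white turret 94 x 96 mm. H-shaped opening: two slots along the lathe's x, 14 mm wide, 46 mm long, centre lines 14 mm left and right of this point, joined by a crossbar 15 mm wide along y through it. Web corners rounded 3 mm. First gear far left, second near left, third far right, fourth near right.
- pivot (a point): Ball pivot of the gearstick, 143 mm above the table, straight below the gate centre. From here the knob centre is 115 mm up the stick: with F = gear_forward and A = gear_across it lies at x = 115 sin F, y = -115 sin A cos F, z = 115 cos A cos F mm in the lathe's frame. The gate plate guides the rod: it can cross only in line with the crossbar.
- knob (a point): Centre of the gearstick's black ball knob, 34 mm across, 258 mm above the table when upright. It rocks 35 mm forward and back and 32 mm left and right, stays where it is left (no spring), and takes about 4 N at the knob to move. At the start it stands anywhere along the left-hand slot.
- rod (a point): Point on the axis of the gearstick's rod (steel, 10 mm thick), 35 mm below the knob centre, 80 mm from the pivot. About 40 mm of the rod shows between the knob and the gate plate.
- third_end (a point): Where the rod's axis crosses the gate plate's top when the stick is fully home in the third slot: 17 mm forward and 14 mm right of the gate centre, 198 mm above the table.
- gear_across (a joint): Sideways lean of the gearstick, rad: negative to the left, 0 in the middle, positive to the right (-y of the lathe). Left slot about -0.22 to -0.285, right slot about 0.22 to 0.285; stops at -0.285 and 0.285.
- gear_forward (a joint): Fore-and-aft lean of the gearstick, rad: 0 in line with the crossbar, positive forward (+x of the lathe), negative towards the operator; stops at -0.311 and 0.311. The rod passes through the crossbar while this is within about 0.06 of 0; third is home at 0.26 or more.
- disc: Steel specimen disc, 38 mm across, 22 mm high, standing loose on the headstock cover left of the gate, towards the far side. Origin: centre of its underside. To be left alone.
- block: Square steel specimen block, 36 x 36 x 14 mm, lying loose on the headstock cover left of the gate, towards the robot. Origin: centre of its underside. To be left alone.
- chuck_key: T-shaped steel chuck key, 85 mm long with a 70 mm cross handle, lying in the chip tray in front of the lathe's bed. Origin: on its shank, 6 mm below the shank's axis. To be left alone.
- pot_a: White open sample pot, 58 mm across and 52 mm high, on the table left of the lathe. Origin: centre of its underside. To be left alone.
- pot_b: Lower white open sample pot, 66 mm across and 30 mm high, on the table left of the lathe. Origin: centre of its underside. To be left alone.
- coupon: Square steel test coupon, 42 x 42 x 12 mm, on the table left of the lathe. Origin: centre of its underside. To be left alone.
- brush: Wooden-handled flat brush, 170 mm long, lying on the table left of the lathe, beyond the pots, handle towards the robot's side. Origin: underside. To be left alone.

How it is judged:
On the way, in this order (a step that is already met when the one before it is completed fails the run):
1. the stick has come across to the right-hand side through the crossbar (value of joint gear_across above 0.17 rad and value of joint gear_forward between -0.17 and 0.17 rad).
2. the stick is forward, home in the third slot (value of joint gear_across above 0.18 rad and value of joint gear_forward above 0.26 rad), for 0.1 s.
At the end, for the whole second after the job is handed in: The gearstick rests in the third slot (far right): at least 0.26 rad forward of the crossbar (the stop is at 0.311) and at least 0.18 rad to the right, at rest and let go (all of step 2 and velocity of joint gear_forward between -0.05 and 0.05 rad/s); the robot touches nothing.
It fails at once if the knob or the rod is taken between the fingers (distance between the grasp point and knob below 0.018 m or distance between the grasp point and rod below 0.008 m).
It fails at once if the stick is forced over a web of the gate instead of going round by the crossbar (value of joint gear_across between -0.1 and 0.1 rad and (value of joint gear_forward above 0.14 rad or value of joint gear_forward below -0.14 rad)).
It fails at once if a specimen, pot or tool is pushed away, lifted or carried off (distance of any of disc, block, chuck_key, pot_a, pot_b, coupon, brush from where it was at the start of the episode above 0.015 m).
It also fails if it takes over 61 s, if anything falls off the work surface, if the arm or the gripper's body presses on something with over 40 N, if the wrist force passes 120 N, or if a joint passes its speed limit or range.

## Working session

There is one attempt and no reset: what is moved stays moved. The work goes in short steps, each a Python script; the robot and the scene stay as the last script left them, time stands still between calls to the robot, and variables do not carry over. Pictures are saved under pics/ and viewed, about 8 in all and at most 12, crops included, and the job is handed in when it is done.

```bash
ls; mkdir -p pics
python3 - <<'E'
from workcell import env
import cv2,numpy as np
for c in ["scene","top"]:
    p,d=env.capture(c); cv2.imwrite(f"pics/{c}0.png",p); np.save(f"pics/{c}0.npy",d)
    for l in ["gate_center","pivot","knob","rod","third_end","lathe","disc","block"]:
        r=env.landmark_of(c,l); print(c,l,[(np.round(x["at"],3).tolist(),round(x["confidence"],2)) for x in r[:2]])
    k=env.camera_params(c); print(np.round(-cv2.Rodrigues(np.array(k["rvec"]))[0].T@np.array(k["tvec"]).ravel(),3))
o=env.observe();print(o["t"],o["eef_pos"],o["tool_rot"],o["finger_gap"])
E
```

```text
pics
scene gate_center [([0.583, 0.088, 0.2], 0.76)]
scene pivot [([0.584, 0.087, 0.146], 0.57)]
scene knob [([0.607, 0.113, 0.253], 0.48)]
scene rod [([0.606, 0.107, 0.22], 0.57)]
scene third_end [([0.601, 0.073, 0.2], 0.67), ([0.586, 0.09, 0.147], 0.6)]
scene lathe [([0.608, 0.113, 0.256], 0.33)]
scene disc [([0.645, 0.168, 0.161], 0.57), ([0.603, 0.107, 0.218], 0.51)]
scene block [([0.55, 0.187, 0.156], 0.66)]
[0.757 0.657 1.006]
top gate_center [([0.584, 0.087, 0.202], 0.85)]
top pivot []
top knob [([0.608, 0.114, 0.253], 0.7), ([0.379, 0.422, -0.001], 0.29)]
top rod [([0.603, 0.105, 0.22], 0.49)]
top third_end [([0.601, 0.077, 0.194], 0.75)]
top lathe []
top disc [([0.647, 0.168, 0.156], 0.63)]
top block [([0.541, 0.184, 0.158], 0.67), ([0.582, 0.087, 0.142], 0.27)]
[0.268 0.24  1.223]
0.9 [0.12874694 0.5604439  0.30397573] [3.53979792e-01 3.12156901e+00 2.95563563e-04] 1.0001507100153753
```

```bash
cat > h.py <<'E'
import cv2,numpy as np
from workcell import env
def xyz(c,d):
    """world points per pixel from a depth image"""
    k=env.camera_params(c);R=cv2.Rodrigues(np.array(k["rvec"],float))[0];t=np.array(k["tvec"],float).ravel()
    v,u=np.mgrid[:400,:640]
    n=cv2.undistortPoints(np.stack([u.ravel(),v.ravel()],1).astype(np.float32)[:,None],np.array(k["mtx"]),np.array(k["distortion"]))[:,0]
    P=np.c_[n,np.ones(len(n))]*d.reshape(-1,1)
    return ((P-t)@R).reshape(400,640,3)
def proj(c,p):
    k=env.camera_params(c)
    return cv2.projectPoints(np.array(p,float).reshape(-1,3),np.array(k["rvec"],float),np.array(k["tvec"],float),np.array(k["mtx"]),np.array(k["distortion"]))[0][:,0]
E
python3 - <<'E'
from h import *
out=[]
for c in ["scene","top"]:
    p=cv2.imread(f"pics/{c}0.png");d=np.load(f"pics/{c}0.npy");W=xyz(c,d)
    near=(abs(W[...,0]-.584)<.075)&(abs(W[...,1]-.088)<.075)&(d>0)
    m=(near&(abs(W[...,2]-.197)<.006))
    n,l,s,_=cv2.connectedComponentsWithStats(m.astype(np.uint8))
    m=l==1+np.argmax(s[1:,4])
    q=W[m][:,:2].astype(np.float32)
    print(c,"plate",m.sum(),cv2.minAreaRect(q*1000),W[m][:,2].mean())
    # headstock cover long axis
    h=(abs(W[...,2]-.16)<.004)&(abs(W[...,0]-.59)<.16)&(abs(W[...,1]-.13)<.2)&(d>0)
    n,l,s,_=cv2.connectedComponentsWithStats(h.astype(np.uint8)); h=l==1+np.argmax(s[1:,4])
    print("cover",h.sum(),cv2.minAreaRect(W[h][:,:2].astype(np.float32)*1000))
    kn=near&(W[...,2]>.235); K=W[kn]
    f=lambda b:np.linalg.norm(K-b,axis=1)-.017
    from scipy.optimize import least_squares
    print("knob",kn.sum(),least_squares(f,[.607,.113,.255],loss="soft_l1",f_scale=.002).x)
    u,v=proj(c,[.584,.088,.2])[0].astype(int);print(u,v)
    out.append(cv2.resize(p[max(0,v-55):v+55,u-70:u+70],None,fx=5,fy=5,interpolation=cv2.INTER_CUBIC)[:500,:])
    cv2.imwrite(f"pics/crop_{c}.png",out[-1])
full=np.vstack([cv2.resize(cv2.imread(f"pics/{c}0.png"),(480,300)) for c in ["scene","top"]]);cv2.imwrite("pics/full.png",full)
E
```

```text
scene plate 1052 ((583.674072265625, 88.440673828125), (97.7977066040039, 94.22283172607422), 87.72161102294922) 0.19756031364399287
cover 4540 ((585.2548828125, 130.05255126953125), (271.4974670410156, 171.8303985595703), 87.91158294677734)
knob 202 [0.60801653 0.11380747 0.25252559]
248 167
top plate 1033 ((581.2406616210938, 88.09185028076172), (96.17493438720703, 94.00650024414062), 88.25263977050781) 0.19667331484482317
cover 4006 ((584.1524047851562, 132.0960235595703), (265.87823486328125, 168.84205627441406), 88.66080474853516)
knob 163 [0.60746484 0.11472457 0.25177315]
388 158
```

View pics/full.png

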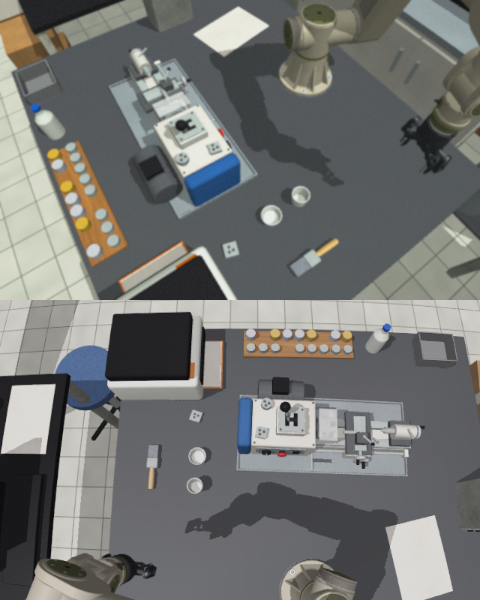

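View pics/crop_top.png

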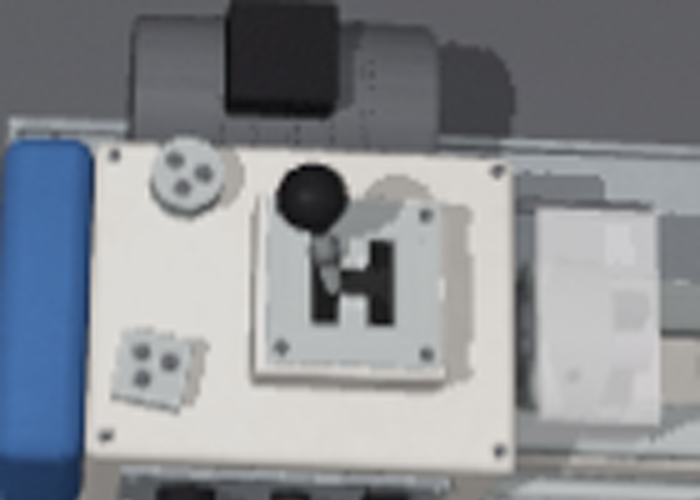

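The view shows the stick far left: its knob is at about (312,197) in the crop and its rod enters the left slot. The measurements agree with the sizes given: plate 96x94, cover 270x170, lathe yaw about -0.035, knob height 0.252 against 0.252 predicted. F comes to about 0.21 and A to about -0.24. First I'll push it back to the crossbar.

```bash
cat >> h.py <<'E'
from scipy.spatial.transform import Rotation as Ro
from scipy.optimize import least_squares
YAW=-.035;G=np.array([.583,.088]);c_,s_=np.cos(YAW),np.sin(YAW);L=np.array([[c_,-s_],[s_,c_]])
def P(x,y,z): return [*(G+L@[x/1000,y/1000]),z]
def rot(a=0):
    """tool down; tool x = -lathe x turned by a about vertical"""
    return (Ro.from_euler("z",YAW+a)*Ro.from_matrix(np.diag([-1.,1,-1]))).as_rotvec()
def state():
    o=env.observe();l=L.T@(np.array(o["eef_pos"][:2])-G)*1000
    return o["t"],np.round(l,1),np.round(L.T@np.array(o["wrist_force"][:2]),1),round(o["wrist_force"][2],1)
def push(a,b,z,step=4,v=.05,fmax=25):
    a,b=np.array(a,float),np.array(b,float);n=int(np.ceil(np.linalg.norm(b-a)/step))
    for i in range(1,n+1):
        env.line_to(P(*(a+(b-a)*i/n),z),velocity=v);s=state();print(*s)
        if np.linalg.norm(s[2])>fmax: print("STOP force");break
def knob():
    for c in ["scene","top"]:
        p,d=env.capture(c);W=xyz(c,d)
        K=W[(np.hypot(W[...,0]-G[0],W[...,1]-G[1])<.065)&(W[...,2]>.232)&(W[...,2]<.28)&(d>0)&(p.max(2)<70)]
        if len(K)<40: print(c,"few",len(K));continue
        r=least_squares(lambda b:np.linalg.norm(K-b,axis=1)-.017,np.median(K,0)-[0,0,.01],loss="soft_l1",f_scale=.002)
        l=L.T@(r.x[:2]-G)*1000;F=np.arcsin(l[0]/115);A=-np.arcsin(l[1]/115/np.cos(F))
        print(c,len(K),"knob",l.round(1),"z",r.x[2].round(3),"zpred",round(.143+.115*np.cos(A)*np.cos(F),3),"F,A",F.round(3),A.round(3))
E
python3 - <<'E'
from h import *
knob()
env.grab()
env.movep(P(68,27,.40),rot()); print(state())
env.line_to(P(68,27,.297)); print(state())
push((68,27),(44,27),.297)
knob()
p,_=env.capture("scene");u,v=proj("scene",[.59,.09,.25])[0].astype(int)
cv2.imwrite("pics/s1.png",cv2.resize(p[v-70:v+60,u-80:u+80],None,fx=4,fy=4,interpolation=cv2.INTER_CUBIC))
E
```

```text
scene 157 knob [24.1 26.9] z 0.253 zpred 0.252 F,A 0.211 -0.241
top 142 knob [23.7 27.8] z 0.252 zpred 0.252 F,A 0.207 -0.25
(4.2333, array([67.6, 28.1]), array([-0.1,  0.4]), np.float64(1.1))
(5.0667, array([68.2, 27.3]), array([0.7, 0.2]), np.float64(-0.5))
5.3167 [64.1 27.1] [ 0.7 -0.6] -0.6
5.5667 [59.8 27. ] [-0.1  0.5] -0.1
5.8167 [55.8 27. ] [-0.  -0.9] -0.4
6.0667 [51.8 27. ] [0.1 0.9] -0.2
6.3167 [48.6 27.1] [ 3.2 -0.1] 1.9
6.5667 [44.7 27.1] [4.4 1.6] 2.8
scene 122 knob [22.1 28.4] z 0.254 zpred 0.252 F,A 0.193 -0.254
top 195 knob [20.7 28. ] z 0.254 zpred 0.253 F,A 0.181 -0.25
```

View pics/s1.png

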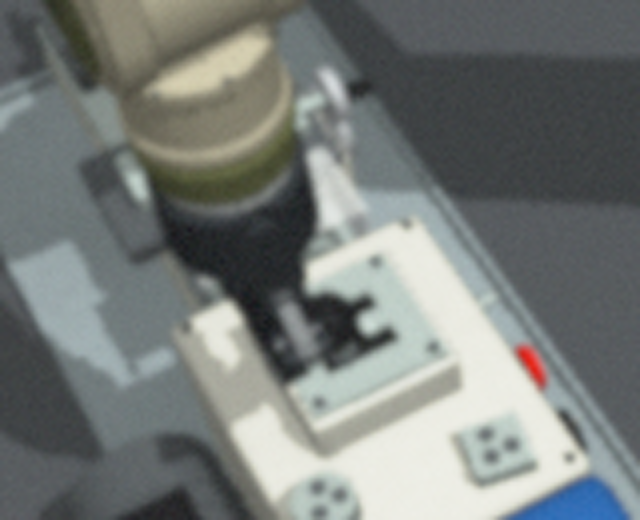

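The shut fingers stand beyond the knob at about (300,330) and have begun pushing. Contact came at TCP x of about 51, an offset of roughly 27 mm as expected. I'll carry on to the crossbar.

Run:
```python
from h import *
push((44,27),(29,27),.297)
env.line_to(P(60,27,.297)); env.line_to(P(60,27,.40),velocity=.25)
env.movep(P(5,95,.40),rot(-np.pi/2)) if env.inverse_kinematics(P(5,95,.40),rot(-np.pi/2)) is not None else env.movep(P(5,95,.40),rot(np.pi/2))
knob(); print(state(), env.observe()["qpos"])
```

```text
6.9667 [40.3 27. ] [3.2 0.9] 4.0
7.2167 [36.4 27. ] [3.6 0.4] 3.3
7.4667 [32.5 27. ] [3.1 1.7] 2.0
7.7167 [28.8 27. ] [4.  0.7] 2.4
scene 79 knob [ 1.6 27.3] z 0.256 zpred 0.255 F,A 0.014 -0.24
top few 0
(10.225, array([ 5. , 94.8]), array([0.3, 1.2]), np.float64(-0.0)) [ 1.69843035e-01  4.06034595e-01  4.12371555e-01  1.57775379e+00
 -2.25788989e-06  1.77548505e+00]
```

Run:
```python
from h import *
env.line_to(P(1,80,.40)); env.line_to(P(1,80,.297))
push((1,80),(1,60),.297,step=20)
push((1,60),(1,0),.297,fmax=15)
env.line_to(P(1,40,.297)); env.line_to(P(1,40,.40),velocity=.25)
env.movep(P(-90,-27,.40),rot())
knob(); print(state())
```

```text
11.8583 [ 1.1 59.6] [-0.3  0.6] -0.0
12.1083 [ 1. 56.] [0.1 0.3] 0.4
12.3583 [ 1.1 52.5] [-0.2  4.1] 3.2
12.6083 [ 1.1 48.3] [-0.5  4.8] 3.8
12.8583 [ 1.1 44. ] [-0.1  3.5] 2.9
13.1083 [ 1.  39.8] [-0.5  3. ] 1.8
13.3583 [ 0.9 35.8] [-0.3  2.9] 1.7
13.6083 [ 0.9 31.8] [-0.4  3. ] 1.8
13.8583 [ 0.9 27.8] [0.6 2.6] 1.9
14.1083 [ 0.9 23.7] [-0.   2.1] 1.5
14.3583 [ 1.  19.7] [0.2 1.6] 1.4
14.6083 [ 1.  15.7] [0.7 1.8] 0.9
14.8583 [ 1.  11.6] [-0.1  1.3] 1.2
15.1083 [1.  7.6] [-0.1  2.6] 0.7
15.3583 [0.9 3.6] [0.4 1.9] -0.4
15.6083 [ 0.9 -0.3] [-0.3  2.1] -0.8
scene 138 knob [  2.3 -29.4] z 0.255 zpred 0.254 F,A 0.02 0.259
top 112 knob [  1.4 -29.1] z 0.254 zpred 0.254 F,A 0.012 0.256
(18.175, array([-89.9, -26.9]), array([0.5, 1.2]), np.float64(-0.2))
```

Across at A≈0.256, F≈0.015. Next is the forward push into third, until the stop shows in the force.

Run:
```python
from h import *
env.line_to(P(-60,-29,.40)); env.line_to(P(-60,-29,.295))
push((-60,-29),(-32,-29),.295,step=28)
push((-32,-29),(4,-29),.295,fmax=15)
push((4,-29),(8,-29),.295,step=1,v=.02,fmax=9)
env.line_to(P(-60,-29,.295)); env.line_to(P(-60,-29,.40),velocity=.25)
env.movep(P(-150,0,.40),rot())
knob(); print(state())
p,_=env.capture("top");u,v=proj("top",[.584,.088,.2])[0].astype(int)
cv2.imwrite("pics/t2.png",cv2.resize(p[v-55:v+55,u-70:u+70],None,fx=5,fy=5,interpolation=cv2.INTER_CUBIC))
```

```text
20.0833 [-32.1 -29. ] [-0.1  0. ] -0.9
20.3333 [-27.9 -29. ] [0.5 0. ] 0.1
20.5833 [-24.3 -29. ] [-1.6  1.4] 1.6
20.8333 [-20. -29.] [-2.5  1.1] 1.7
21.0833 [-15.8 -29. ] [-3.   0.3] 2.1
21.3333 [-11.8 -29. ] [-3.4 -0.3] 1.9
21.5833 [ -7.7 -29. ] [-2.  -0.2] 1.8
21.8333 [ -3.7 -29. ] [-2.3  0.7] 0.1
22.0833 [  0.1 -29. ] [-2.4  0.5] -0.4
22.3333 [  4.  -28.9] [-2.3  0.7] -2.0
22.5833 [  4.8 -29. ] [-4.4  1. ] -2.5
22.8333 [  5.9 -29. ] [-3.   1.3] -2.6
23.0833 [  7.1 -29.1] [-3.1  0.6] -3.5
23.3333 [  8.1 -29. ] [-3.  -0.1] -3.0
scene 141 knob [ 35.1 -28.2] z 0.25 zpred 0.249 F,A 0.31 0.261
top 49 knob [ 34.2 -28.1] z 0.25 zpred 0.249 F,A 0.302 0.259
(25.0667, array([-1.495e+02, -1.000e-01]), array([0. , 0.5]), np.float64(0.9))
```

View pics/t2.png

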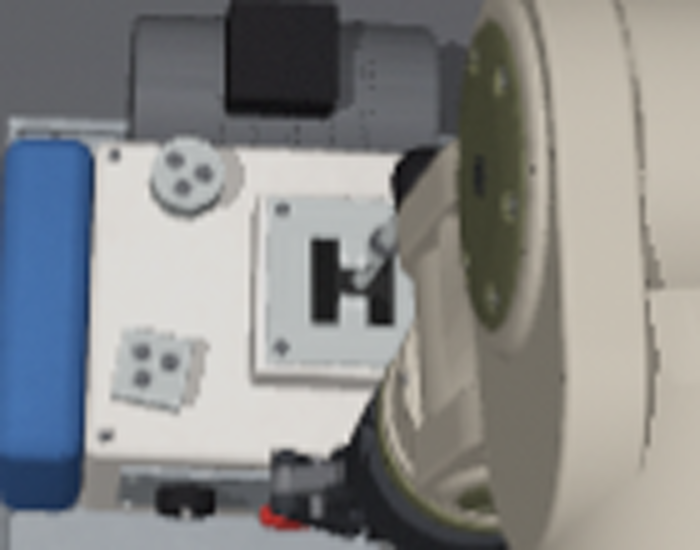

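The knob now sits at the far right, at about (415,170), with the rod in the right-hand slot. The disc and block are where they were. F≈0.305 and A≈0.26, and the arm is clear.

Run:
```python
from h import *
env.wait(.3); knob(); env.hand_in()
```

```text
scene 140 knob [ 35.7 -27.8] z 0.249 zpred 0.249 F,A 0.315 0.257
top 49 knob [ 33.6 -28.7] z 0.25 zpred 0.249 F,A 0.297 0.264
the job is handed in; nothing more can be done
```

The lathe is in third gear and the job is handed in. With the fingers shut, I pushed the knob back along the left slot to the crossbar, across to the right, then forward into the far right slot. I then lifted the arm clear.

- **Stick position:** the last checks put gear_forward at 0.315 rad (scene camera) and 0.297 rad (top camera), against the 0.26 needed. gear_across was 0.257 and 0.264 rad, against 0.18. The two cameras differ by about 2 mm at the knob. The arm covered part of the knob in the top view, so that reading rests on few pixels.
- **End stop:** I planned to see it as a rise in force, but none came. The push ended on position, and the angles are what show the stick is home.
- **Forces and time:** the largest sideways push force at the wrist was about 5 N, and about 25 s of the 61 s had been used.
- **Other items:** in the last picture I viewed, the disc and block had not moved. I did not re-check the chuck key, pots, coupon or brush, but the gripper was never lowered near them.

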